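# Gauge the fence gap with the leaf set

## Robot

A 6-joint arm with a two-finger parallel gripper is mounted at the origin on the work surface; the furniture and walls round the work are solid. World frame = base frame: x ahead of the robot, y to its left, z up, the work surface at z = 0. Lengths are in m, angles in rad, forces in N, time in s.
With the tool pointing down it reaches from about 0.35 to 0.875 m from the base axis. Payload 4.2 kg.
Tool frame: the origin (TCP) lies between the finger pads; the fingertips stand 25 mm ahead of it and the grasp point (between the pads) lies 6 mm ahead of it; z points along the fingers, y is the line along which they close (so a half turn about z gives the same grasp; the last joint's range is limited). The gripper opens to 87 mm and grips with 3 to 60 N. Pads are 19 mm wide; open, the fingers measure 117 mm over their backs; the gripper's body (75 mm by 190 mm) begins 51 mm behind the grasp point.
Start: joints at [-0.892, 0.385, 0.008, 0, -1.194, -0.259], TCP at [0.255, -0.571, 0.248] pointing down, gripper open.
Joint ranges: [-3.14, 3.14], [-1.21, 2.06], [-1.07, 1.41], [-3.16, 2.05], [-2.99, -0.16], [-3.1, 3.1]. Speed limits (rad/s): [2.79, 2.79, 3.14, 3.14, 3.14, 3.14].

## Interface

Orientations are given as a unit quaternion [x, y, z, w].
In Python, from workcell import get_obs, camera, job_done, masks_of gives the robot as it stands.
- The arm moves only by the tool drive_tool, never from a script. Its argument "steps" is a list of rows, each a list of 4 numbers: the shift along the world's x, y, z in mm, then the turn about the world's z in rad. A call has 1 to 12 rows; each row is the pose to reach, as a shift and turn from the pose commanded when the call began; what a row does not reach only later rows make up. A row lasts 1/12 s, in which the tool goes at most 41.7 mm and 7.16 degrees, less where a joint would pass 70% of its speed; a pose out of reach is approached as far as the arm can. A call with a gripper value outside its range is refused whole. "gripper" is the opening, from -1 (shut) to 1 (fully open), so that 0 is half open, set as the call begins (left out, the last holds). The fingers move at their own pace and stop on an object; the grip force is fixed at half the most. Time passes only in rows, so rows that repeat a pose let the fingers close. It gives the time, the measured TCP pose, the force, the opening and the grip force at its end, in the units of the state.
- get_obs(): the state, without advancing time (a new reading comes with each control period).
- camera(name): name is "scene" or "top" or "wrist"; returns a dict with "image" (384x512x3 uint8, red, green, blue), "fx", "fy", "cx", "cy" (pixels), "k1" (the pictures are not rectified: a ray, as slopes to the right and down, at radius r is drawn at 1 + k1 r^2 times it, then the intrinsics apply), "rvec" (rotation vector, rad) and "tvec" (3), from world to camera coordinates, as OpenCV has them; the wrist camera has in their place "hand_eye" (4x4, takes a point from camera to tool coordinates, whose origin is the TCP and whose axes are the flange's). Camera axes: x right, y down, z forward; pixel columns grow to the right and rows downward; lengths in m; the calibration is good to about 2 mm. A picture is of the moment at which its call begins: read the wrist's pose just before it. There is no depth.
- job_done(): hands the job in; it is judged then, once.
Trained networks look in the newest picture that a camera, given by its name, has taken for a name from the list of things; names that differ only in an ending like _2 or _b are one class to them, and where a whole thing is asked for, a point or a joint stands for the part that bears it (a point fixed in the world has none). Each returns a list of dicts, best first, with "score" (0 to 1); they miss things now and then, are a little off and sometimes report something else, mostly with a low value. They report only what shows in the picture. A call takes as long as a camera call. They do not tell look-alikes from the thing itself.
- masks_of(camera, thing): "mask" (384x512 bool, what is visible of it) and "extent" ([centre column, centre row, width, height] in pixels, round what is visible of it).
The state is a dict: "time": time; "q": joint angles; "joint_velocities": joint speeds; "joint_efforts": joint torques, N m; "tcp_pos": TCP position; "ee_rot": TCP orientation; "wrist_force": force on the tool from outside, world axes, zero at the start; "ft_torque": the same for the moment, N m; "grip_width": finger opening in m; "grasp_force": force on a finger pad.
Only numpy, scipy, OpenCV 4.12 (cv2) and the standard library are available. Lean on these libraries where they do the work, as an engineer would, in place of code of your own. Each camera call takes 0.05 s, during which the arm holds its last target. There are 200 camera calls.

## Task

Find the gap of the tube-cutting fence with the three gauge leaves: put them into the gap from above, one at a time, starting with the thinnest and going up, until one binds between the jaws instead of sliding in loosely. Leave the leaf that binds standing in the gap, pushed fully down until its collar sits on the jaws, and let the others stand fully down in the rack. Push gently (keep the force on the fence below about 25 N), never force a leaf, and leave the other things on the bench alone.

Things in the scene. Friction and masses are not known exactly. Their poses are not given: they have to be found in the camera images.
- fence: bolted-down steel tube-cutting fence: dark base plate 135 x 92 x 10 mm, two upright jaws 55 mm high with a gap between them. Origin on the bench, 55 mm below gap_mouth; x square to the gap, y along the jaws, z up. Fixed jaw (80 mm long, 26 deep) fills x > 0. The sprung jaw (70 mm long) on the -x, near side hangs on a carriage with a thumbscrew. Gap open at both ends, 45 mm deep.
- gap_mouth (a point): middle of the fixed jaw's working-face plane (x = 0), at jaw-top height, 55 mm above the bench; axes as fence. The gap runs from x = 0 to x = -g; g is UNKNOWN, 4 to 9.7 mm. The top 16 mm of each jaw slope back 15 degrees from vertical (lead-in, 4.3 mm wider a side at the top).
- spring_point (a point): fence point 40 mm along the fixed jaw (+y) from gap_mouth, same height. The sprung jaw presses towards the fixed one with 7 N against a stop, 0.6 N more per mm, yields at most 3.3 mm; friction about 0.6. A leaf that binds drags with 7 to 12 N all the way and stays up if let go part-way down; a loose one drops home if let go, yet drags if held askew or against a jaw.
- rack: fixed wooden block 60 x 235 x 45 mm with three upright through pockets 18 mm (x) by 34 mm (y) in a row, centred at y = -75, 0 and +75 mm. Origin at the centre of its underside, z up, y along the row. Each leaf stands in a pocket at the start, in any order; all pockets are alike, a leaf may go back to any empty one.
- thin_grip (a point): centre of the thin gauge leaf's grip, an upright steel plate 10 mm thick (x), 30 mm wide (y), 34 mm high. It is 63 mm above the blade's foot, 17 mm above the collar's top, 68 mm above the bench when standing in the rack, 78 mm when fully down in the gap. x through the thickness, z up. The wider the grip, the thicker the blade.
- leaf_thin: the thin gauge leaf, steel, about 80 g; origin at the middle of the blade's foot, axes as thin_grip. Upwards: blade 6 mm thick (x), 26 mm wide (y), 40 mm long; dark collar 30 mm (x) by 34 mm (y), 6 mm high; grip plate.
- middle_grip (a point): centre of the middle gauge leaf's grip, an upright steel plate 10 mm thick (x), 44 mm wide (y), 34 mm high. It is 63 mm above the blade's foot, 17 mm above the collar's top, 68 mm above the bench when standing in the rack, 78 mm when fully down in the gap. x through the thickness, z up. The wider the grip, the thicker the blade.
- leaf_middle: the middle gauge leaf, steel, about 80 g; origin at the middle of the blade's foot, axes as middle_grip. Upwards: blade 8.5 mm thick (x), 26 mm wide (y), 40 mm long; dark collar 30 mm (x) by 48 mm (y), 6 mm high; grip plate.
- thick_grip (a point): centre of the thick gauge leaf's grip, an upright steel plate 10 mm thick (x), 58 mm wide (y), 34 mm high. It is 63 mm above the blade's foot, 17 mm above the collar's top, 68 mm above the bench when standing in the rack, 78 mm when fully down in the gap. x through the thickness, z up. The wider the grip, the thicker the blade.
- leaf_thick: the thick gauge leaf, steel, about 80 g; origin at the middle of the blade's foot, axes as thick_grip. Upwards: blade 11 mm thick (x), 26 mm wide (y), 40 mm long; dark collar 30 mm (x) by 62 mm (y), 6 mm high; grip plate.
- matchbox: bystander, to be left alone: matchbox 36 x 60 x 16 mm; origin at the centre of its underside
- cork: bystander, to be left alone: cork stopper 34 mm across, 30 mm high; origin at the centre of its underside
- tape_roll: bystander, to be left alone: roll of masking tape 75 mm across, 18 mm high; origin at the centre of its underside
- marker: bystander, to be left alone: felt marker 110 mm long, 20 mm thick; origin at the centre of its underside
Things that resemble listed ones, but are neither listed nor needed, are in the scene too. Leave any green look-alike of the leaf_thin alone.

How it is judged:
On the way, in this order (a step that is already met when the one before it is completed fails the run):
1. the thinnest leaf has been tried: its blade is in the gap, past the lead-in (x of thin_grip in the frame of fence between -0.014 and 0.004 m and y of thin_grip in the frame of fence between -0.025 and 0.025 m and z of thin_grip in the frame of fence below 0.1 m).
2. the thin leaf binds fully down in the gap, or the middle leaf has been tried: its blade is in the gap, past the lead-in (((x of thin_grip in the frame of fence between -0.014 and 0.004 m and y of thin_grip in the frame of fence between -0.025 and 0.025 m and z of thin_grip in the frame of fence below 0.082 m and angle between thin_grip's own z axis and vertical below 0.1 rad and contact force between leaf_thin and fence above 2 N) or (x of middle_grip in the frame of fence between -0.014 and 0.004 m and y of middle_grip in the frame of fence between -0.025 and 0.025 m and z of middle_grip in the frame of fence below 0.1 m))).
At the end, for the whole second after the job is handed in: One leaf stands upright (0.1 rad) in the gap, its collar within 4 mm of the jaws' top, gripped by them (over 2 N between it and the fence; a loose leaf bears less), the two others stand upright in rack pockets, collars within 4 mm of its top; all at rest (((x of thin_grip in the frame of fence between -0.014 and 0.004 m and y of thin_grip in the frame of fence between -0.025 and 0.025 m and z of thin_grip in the frame of fence below 0.082 m and angle between each of thin_grip, middle_grip, thick_grip's own z axis and vertical below 0.1 rad and contact force between leaf_thin and fence above 2 N and x of middle_grip in the frame of rack between -0.012 and 0.012 m and y of middle_grip in the frame of rack between -0.09 and 0.09 m and z of each of middle_grip, thick_grip in the frame of rack below 0.072 m and x of thick_grip in the frame of rack between -0.012 and 0.012 m and y of thick_grip in the frame of rack between -0.09 and 0.09 m) or (x of middle_grip in the frame of fence between -0.014 and 0.004 m and y of middle_grip in the frame of fence between -0.025 and 0.025 m and z of middle_grip in the frame of fence below 0.082 m and angle between each of middle_grip, thin_grip, thick_grip's own z axis and vertical below 0.1 rad and contact force between leaf_middle and fence above 2 N and x of thin_grip in the frame of rack between -0.012 and 0.012 m and y of thin_grip in the frame of rack between -0.09 and 0.09 m and z of each of thin_grip, thick_grip in the frame of rack below 0.072 m and x of thick_grip in the frame of rack between -0.012 and 0.012 m and y of thick_grip in the frame of rack between -0.09 and 0.09 m) or (x of thick_grip in the frame of fence between -0.014 and 0.004 m and y of thick_grip in the frame of fence between -0.025 and 0.025 m and z of thick_grip in the frame of fence below 0.082 m and angle between each of thick_grip, thin_grip, middle_grip's own z axis and vertical below 0.1 rad and contact force between leaf_thick and fence above 2 N and x of thin_grip in the frame of rack between -0.012 and 0.012 m and y of thin_grip in the frame of rack between -0.09 and 0.09 m and z of each of thin_grip, middle_grip in the frame of rack below 0.072 m and x of middle_grip in the frame of rack between -0.012 and 0.012 m and y of middle_grip in the frame of rack between -0.09 and 0.09 m)) and linear speed of each of leaf_thin, leaf_middle, leaf_thick below 0.02 m/s); the robot touches nothing.
It fails at once if the fence is loaded with more than 40 N (contact force between fence and anything else above 40 N).
It fails at once if a bystander (matchbox, cork, tape roll, marker) is shifted by more than 20 mm (distance of any of matchbox, cork, tape_roll, marker from where it was at the start of the episode above 0.02 m).
It also fails if it takes over 72 s, if anything falls off the work surface, if the arm or the gripper's body presses on something with over 40 N, if the wrist force passes 120 N, or if a joint passes its speed limit or range.

## Working session

There is one attempt and no reset: what is moved stays moved. The work goes in short steps, Python scripts to look and compute and a tool call to move; the robot and the scene stay as the last step left them, time stands still between calls to the robot, and variables do not carry over. Pictures are saved under pics/ and viewed, at most 10 in all, crops included, and the job is handed in when it is done.

Besides the shell and the picture viewer there is one more tool, called after "Call:" as name([rows], argument=value, ...), one row to a line, values as JSON. drive_tool: Moves the arm, as the interface text tells. Its arguments: {"type":"object","properties":{"steps":{"type":"array","items":{"type":"array","items":{"type":"number"}}},"gripper":{"type":"number"}},"required":["steps"]}

```bash
mkdir -p pics; ls; cat > h.py <<'E'
import numpy as np, cv2
from workcell import get_obs, camera, job_done, masks_of
from scipy.spatial.transform import Rotation as R
def pose(c,obs=None):
    """camera->world R,t"""
    if "hand_eye" in c:
        o=obs; T=np.eye(4);T[:3,:3]=R.from_quat(o["ee_rot"]).as_matrix();T[:3,3]=o["tcp_pos"]
        T=T@np.array(c["hand_eye"]); return T[:3,:3],T[:3,3]
    Rm=cv2.Rodrigues(np.array(c["rvec"],float))[0]; return Rm.T,-Rm.T@np.array(c["tvec"]).ravel()
def ray(c,u,v,obs=None):
    x=(u-c["cx"])/c["fx"];y=(v-c["cy"])/c["fy"];X,Y=x,y
    for _ in range(20):
        s=1+c["k1"]*(X*X+Y*Y);X,Y=x/s,y/s
    A,t=pose(c,obs); return t,A@np.array([X,Y,1.])
def onz(c,u,v,z,obs=None):
    t,d=ray(c,u,v,obs); return t+d*(z-t[2])/d[2]
def proj(c,P,obs=None):
    A,t=pose(c,obs);p=A.T@(np.array(P)-t);X,Y=p[0]/p[2],p[1]/p[2];s=1+c["k1"]*(X*X+Y*Y)
    return np.array([c["fx"]*X*s+c["cx"],c["fy"]*Y*s+c["cy"]])
def save(c,n,box=None,k=1):
    im=c["image"][:,:,::-1]
    if box: im=im[box[1]:box[3],box[0]:box[2]]
    cv2.imwrite("pics/"+n,cv2.resize(im,None,fx=k,fy=k,interpolation=cv2.INTER_CUBIC))
E
python3 - <<'E'
from h import *
for n in("top","scene"):
    c=camera(n);save(c,n+"0.png",k=1.5)
    print(n,pose(c)[1],c["fx"])
    for t in["fence","rack","leaf_thin","leaf_middle","leaf_thick","thin_grip","matchbox","cork","tape_roll","marker"]:
        print(t,[(round(m["score"],2),np.round(m["extent"]).tolist()) for m in masks_of(n,t)])
print(get_obs()["ee_rot"])
E
```

```text
pics
top [ 0.39668385 -0.00819265  0.92050726] 366.05996622692624
fence [(0.47, [182.0, 120.0, 22.0, 18.0])]
rack [(0.62, [139.0, 226.0, 25.0, 15.0]), (0.58, [175.0, 224.0, 104.0, 38.0])]
leaf_thin [(0.75, [148.0, 267.0, 19.0, 12.0]), (0.71, [195.0, 261.0, 17.0, 14.0]), (0.49, [176.0, 222.0, 18.0, 14.0])]
leaf_middle [(0.77, [207.0, 219.0, 18.0, 16.0])]
leaf_thick [(0.79, [138.0, 226.0, 26.0, 17.0])]
thin_grip [(0.64, [147.0, 269.0, 18.0, 20.0]), (0.63, [173.0, 221.0, 20.0, 14.0]), (0.46, [191.0, 260.0, 12.0, 13.0])]
matchbox [(0.81, [182.0, 119.0, 23.0, 23.0]), (0.58, [206.0, 218.0, 20.0, 18.0])]
cork [(0.5, [234.0, 128.0, 14.0, 14.0])]
tape_roll [(0.88, [343.0, 144.0, 28.0, 27.0])]
marker [(0.5, [280.0, 132.0, 40.0, 4.0])]
scene [0.06218435 0.63894258 0.6121054 ] 379.09331978417913
fence [(0.88, [329.0, 198.0, 59.0, 48.0])]
rack [(0.74, [245.0, 260.0, 86.0, 80.0])]
leaf_thin [(0.66, [293.0, 254.0, 15.0, 34.0]), (0.57, [247.0, 244.0, 16.0, 19.0]), (0.56, [267.0, 284.0, 17.0, 32.0])]
leaf_middle [(0.78, [263.0, 226.0, 22.0, 25.0]), (0.48, [329.0, 198.0, 58.0, 50.0])]
leaf_thick [(0.59, [228.0, 266.0, 32.0, 36.0])]
thin_grip [(0.87, [294.0, 255.0, 18.0, 30.0]), (0.67, [269.0, 285.0, 16.0, 32.0]), (0.56, [247.0, 242.0, 16.0, 23.0])]
matchbox [(0.84, [174.0, 219.0, 24.0, 12.0])]
cork [(0.47, [227.0, 263.0, 28.0, 37.0]), (0.45, [214.0, 197.0, 16.0, 16.0]), (0.45, [246.0, 259.0, 81.0, 77.0])]
tape_roll [(0.47, [283.0, 161.0, 27.0, 10.0])]
marker [(0.66, [242.0, 181.0, 28.0, 21.0])]
[-2.08349707e-01  9.78054395e-01 -2.07156089e-05  1.34869870e-05]
```

View pics/top0.png

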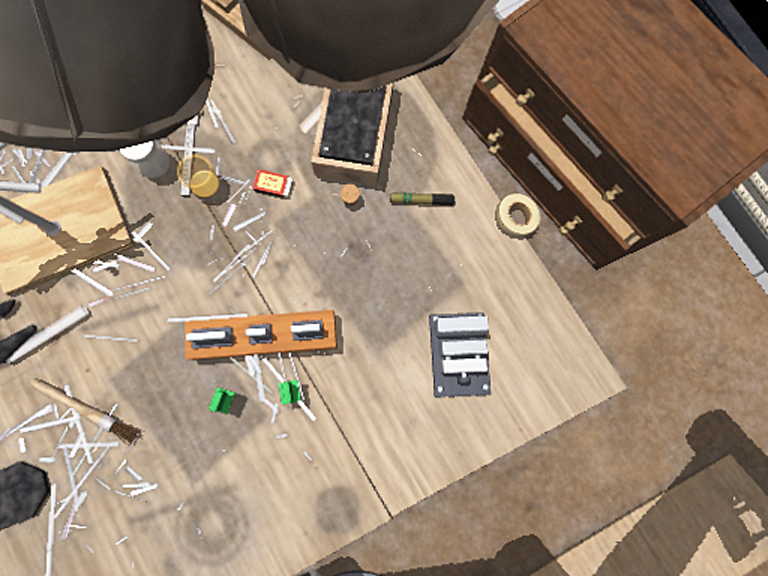

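View pics/scene0.png

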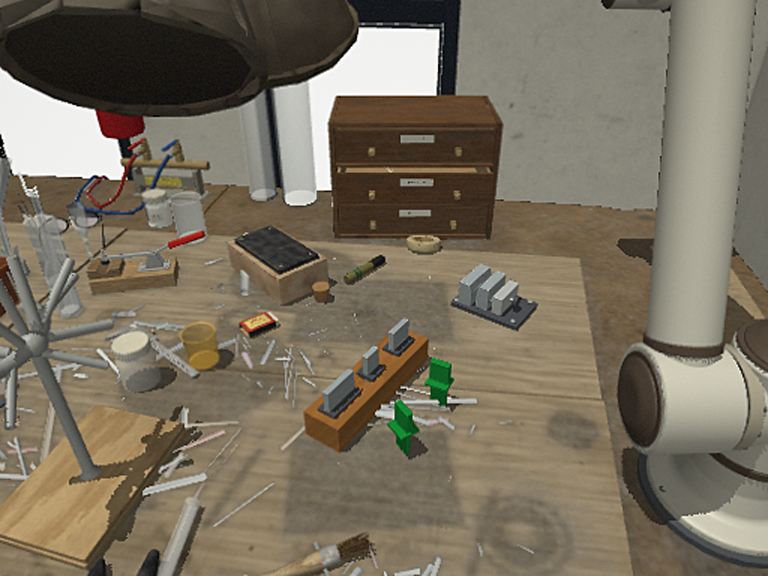

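The top view shows the rack (centre about 260,335 in the 1.5x picture). From left to right it holds the thick leaf (210,337), the thin one (260,332) and the middle one (307,328), with two green look-alikes below. The fence is at (460,355), with the fixed jaw (462,325) on the far side, then the gap, the sprung jaw (465,348) and the carriage with its thumbscrew.

```bash
python3 - <<'E'
from h import *
c=camera("top")
for n,(u,v),z in [("fixedjaw top",(462,325),.055),("gap",(464,338),.055),("baseTL",(431,317),.01),("baseTR",(488,313),.01),("baseBR",(490,394),.01),("baseBL",(435,397),.01),
 ("rTL",(184,322),.045),("rTR",(333,311),.045),("rBR",(335,351),.045),("rBL",(186,360),.045),("thick",(208,336),.085),("thin",(259,330),.085),("mid",(306,326),.085),("g1",(222,400),.05),("g2",(290,392),.05),("cork",(349,194),.03)]:
    print(n,np.round(onz(c,u/1.5,v/1.5,z),4))
save(c,"crop.png",(110,190,350,290),3.3)
w=camera("wrist");print(np.array(w["hand_eye"]).round(3),w["fx"])
E
```

```text
fixedjaw top [ 0.4826 -0.172   0.055 ]
gap [ 0.4621 -0.1743  0.055 ]
baseTL [ 0.5009 -0.1293  0.01  ]
baseTR [ 0.5068 -0.2249  0.01  ]
baseBR [ 0.3743 -0.2213  0.01  ]
baseBL [ 0.3704 -0.1316  0.01  ]
rTL [0.4927 0.2677 0.045 ]
rTR [0.508  0.0325 0.045 ]
rBR [0.4443 0.0293 0.045 ]
rBL [0.4331 0.2617 0.045 ]
thick [0.4668 0.2185 0.085 ]
thin [0.475  0.1425 0.085 ]
mid [0.4803 0.0716 0.085 ]
g1 [0.3713 0.2024 0.05  ]
g2 [0.3818 0.0986 0.05  ]
cork [0.7092 0.0061 0.03  ]
[[-0.001 -0.967 -0.254  0.069]
 [ 1.    -0.    -0.     0.001]
 [ 0.    -0.254  0.967 -0.137]
 [ 0.     0.     0.     1.   ]] 278.7878670586074
```

View pics/crop.png

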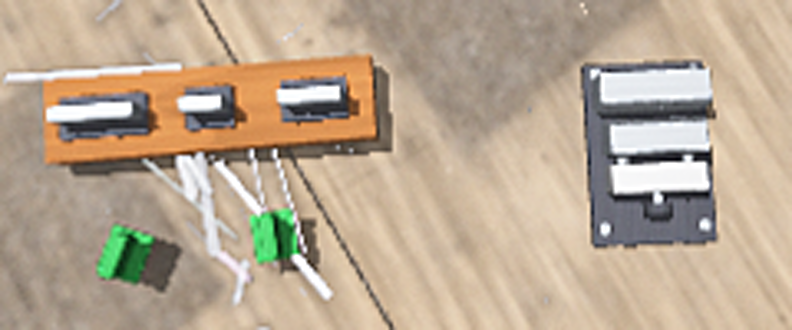

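Call:
drive_tool([
  [205,390,0,1.24],
  [205,390,0,1.24],
  [205,390,0,1.24],
  [205,390,0,1.24],
  [205,390,0,1.24],
  [205,390,0,1.24],
  [205,390,0,1.24],
  [205,390,0,1.24],
  [205,390,0,1.24],
  [205,390,0,1.24],
  [205,390,0,1.24],
  [205,390,0,1.24],
], gripper=1)

```text
time: 2.2
tcp_pos: [0.4618, -0.1774, 0.2479]
ee_rot: [0.74, -0.673, 0.001, -0.001]
wrist_force: [0.5, 0.2, 0.4]
grip_width: 0.0868
grasp_force: 0.0
```

```bash
python3 - <<'E'
from h import *
o=get_obs();c=camera("wrist");save(c,"wf.png",k=1.5)
np.save("wf.npy",{"o":o,"c":c},allow_pickle=True)
print(o["tcp_pos"],o["ee_rot"],o["time"],o["wrist_force"],o["q"])
E
```

```text
[ 0.461783   -0.17740494  0.24789709] [ 7.39772306e-01 -6.72856749e-01  5.68182420e-04 -6.38223724e-04] 2.2 [0.54645198 0.2122926  0.35467685] [-3.80043873e-02  1.60981291e-01 -3.03100244e-01 -2.73218221e-04
 -1.10502334e+00  1.32795157e-01]
```

View pics/wf.png

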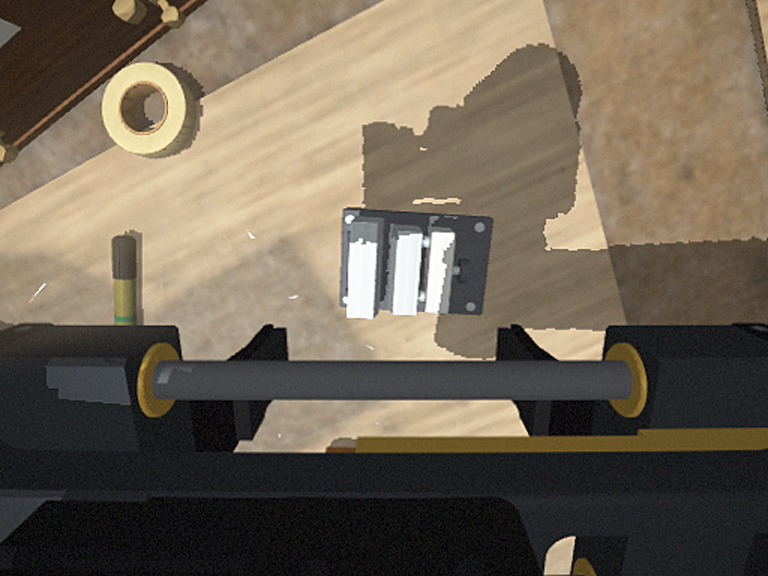

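The fence is at about (415,262) in the wrist view, with its fixed jaw at (365,270) and sprung jaw at (405,270). I'll zoom in and move on to the rack.

```bash
python3 - <<'E'
from h import *
d=np.load("wf.npy",allow_pickle=True).item();c=d["c"]
save(c,"wfz.png",(215,125,345,222),6)
E
```

```text
(no output)
```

View pics/wfz.png

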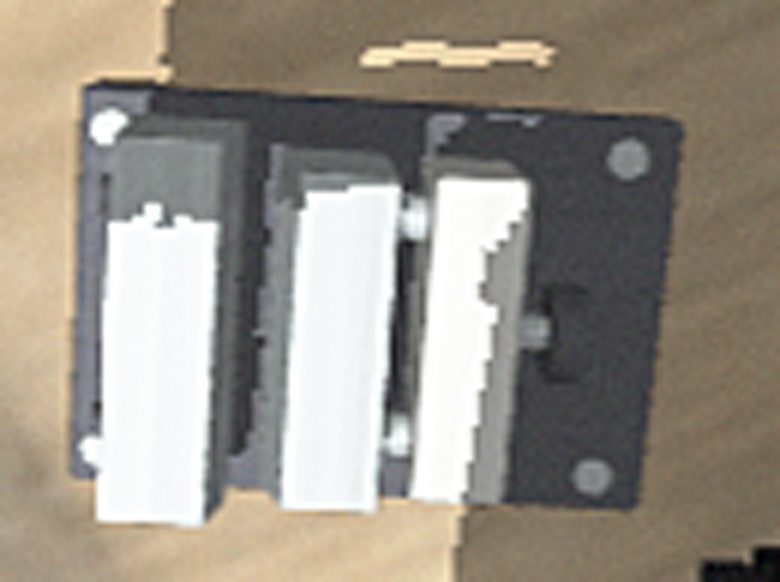

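Call:
drive_tool([
  [13,290,0,0.0],
  [13,290,0,0.0],
  [13,290,0,0.0],
  [13,290,0,0.0],
  [13,290,0,0.0],
  [13,290,0,0.0],
  [13,290,0,0.0],
  [13,290,0,0.0],
  [13,290,0,0.0],
])

```text
time: 3.0
tcp_pos: [0.4727, 0.1103, 0.2474]
ee_rot: [0.739, -0.674, -0.0, 0.0]
wrist_force: [-0.2, -0.7, -0.5]
grip_width: 0.0871
grasp_force: 0.0
```

```bash
python3 - <<'E'
from h import *
o=get_obs();c=camera("wrist");save(c,"wr.png",k=1.5)
np.save("wr.npy",{"o":o,"c":c},allow_pickle=True)
E
```

```text
(no output)
```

View pics/wr.png

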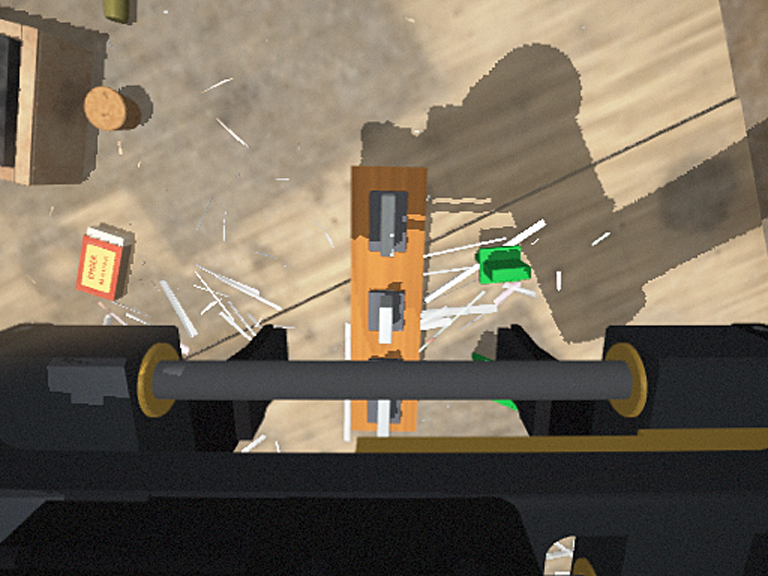

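The wrist view puts the rack across columns 351–427. The thin grip is at about (386,325), the middle one at (388,222) and the thick one near (385,415).

```bash
python3 - <<'E'
from h import *
d=np.load("wf.npy",allow_pickle=True).item();c,o=d["c"],d["o"]
for n,(u,v),z in [("fix outer top",(108,135),.055),("fix outer bot",(97,520),.055),("fix inner top",(218,135),.055),("fix inner bot",(203,525),.055),
 ("spr in top",(303,185),.055),("spr in bot",(280,508),.055),("spr out top",(403,185),.055),("spr out bot",(377,510),.055),
 ("base TL",(85,83),.01),("base TR",(682,120),.01),("base BR",(636,508),.01),("base BL",(70,475),.01)]:
    print(n,np.round(onz(c,215+(u-2.5)/6,125+(v-2.5)/6,z,o),4))
d=np.load("wr.npy",allow_pickle=True).item();c,o=d["c"],d["o"]
print(o["tcp_pos"])
for n,(u,v),z in [("r TL",(351,167),.045),("r TR",(427,168),.045),("r BL",(347,432),.045),("r BR",(416,432),.045),
 ("mid",(391,225),.085),("midL",(383,195),.085),("midR",(395,195),.085),("midbotL",(383,255),.085),("midbotR",(395,255),.085),("thin top",(386,308),.085),("thin botL",(379,343),.085),("thin botR",(391,343),.085),("thick L",(378,435),.085),("thick R",(389,435),.085)]:
    print(n,np.round(onz(c,u/1.5,v/1.5,z,o),4))
save(c,"wrz.png",(220,105,300,305),3)
E
```

```text
fix outer top [ 0.4986 -0.2097  0.055 ]
fix outer bot [ 0.4955 -0.1301  0.055 ]
fix inner top [ 0.4772 -0.2117  0.055 ]
fix inner bot [ 0.4734 -0.1311  0.055 ]
spr in top [ 0.4596 -0.2035  0.055 ]
spr in bot [ 0.4578 -0.1363  0.055 ]
spr out top [ 0.44   -0.2054  0.055 ]
spr out bot [ 0.4378 -0.1378  0.055 ]
base TL [ 0.5087 -0.2157  0.01  ]
base TR [ 0.376  -0.2201  0.01  ]
base BR [ 0.3728 -0.1293  0.01  ]
base BL [ 0.5063 -0.1249  0.01  ]
[0.47273892 0.1102523  0.24741708]
r TL [0.511  0.0371 0.045 ]
r TR [0.4518 0.0324 0.045 ]
r BL [0.4991 0.2728 0.045 ]
r BR [0.4355 0.267  0.045 ]
mid [0.4762 0.0749 0.085 ]
midL [0.4836 0.0545 0.085 ]
midR [0.4753 0.0538 0.085 ]
midbotL [0.48  0.097 0.085]
midbotR [0.4713 0.0962 0.085 ]
thin top [0.4743 0.137  0.085 ]
thin botL [0.4772 0.1655 0.085 ]
thin botR [0.468  0.1647 0.085 ]
thick L [0.4713 0.2461 0.085 ]
thick R [0.4623 0.2453 0.085 ]
```

View pics/wrz.png

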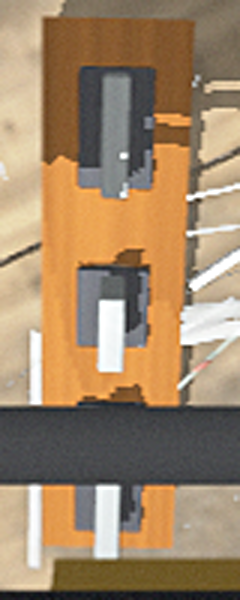

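Call:
drive_tool([
  [0,41,0,-0.03],
  [0,41,-40,-0.03],
  [0,41,-80,-0.03],
  [0,41,-120,-0.03],
  [0,41,-150,-0.03],
  [0,41,-168,-0.03],
  [0,41,-168,-0.03],
  [0,41,-168,-0.03],
], gripper=0.2)

```text
time: 3.72
tcp_pos: [0.4729, 0.1485, 0.0793]
ee_rot: [0.727, -0.687, -0.0, 0.001]
wrist_force: [1.2, 0.2, -0.1]
grip_width: 0.0531
grasp_force: 0.0
```

Call:
drive_tool([
  [0,0,0,0],
  [0,0,0,0],
  [0,0,0,0],
  [0,0,0,0],
  [0,0,0,0],
  [0,0,0,0],
], gripper=-1)

```text
time: 4.22
tcp_pos: [0.4729, 0.1505, 0.0801]
ee_rot: [0.728, -0.686, 0.0, -0.001]
wrist_force: [-0.1, -0.2, -0.2]
grip_width: 0.0202
grasp_force: 0.0
```

Call:
drive_tool([
  [0,0,0,0],
  [0,0,0,0],
  [0,0,0,0],
  [0,0,0,0],
])

```text
time: 4.55
tcp_pos: [0.4729, 0.1505, 0.0797]
ee_rot: [0.728, -0.686, 0.0, -0.0]
wrist_force: [0.2, 0.4, 1.7]
grip_width: 0.01
grasp_force: 30.0
```

Call:
drive_tool([
  [0,0,10,0],
  [0,0,30,0],
  [0,0,60,0],
  [0,0,90,0],
  [0,0,120,0],
  [0,0,120,0],
])

```text
time: 5.05
tcp_pos: [0.4758, 0.1518, 0.2055]
ee_rot: [0.728, -0.685, 0.002, -0.006]
wrist_force: [1.0, 0.3, 0.1]
grip_width: 0.0094
grasp_force: 30.0
```

```bash
python3 - <<'E'
from h import *
o=get_obs();c=camera("wrist")
print(o["tcp_pos"],o["ee_rot"],o["wrist_force"],o["ft_torque"])
A=R.from_quat(o["ee_rot"]).as_matrix()
# predicted grip top corners if the grip is centred in the pads (leaf centre 4.5mm ahead of grasp point)
for sx in(-.015,.015):
  for sy in(-.005,.005):
    for sz in (.0105-.017,.0105+.017,.0105+.063): print(sx,sy,sz,(proj(c,o["tcp_pos"]+A@[sx,sy,sz],o)).round(1))
save(c,"held.png",(180,160,340,280),5)
t=camera("top");p=proj(t,o["tcp_pos"]);print("top",p)
E
```

```text
[0.47578553 0.15181895 0.20547594] [ 0.72813416 -0.68540822  0.00210296 -0.00563923] [1.01114914 0.29410111 0.11477688] [ 0.08304707 -0.00324118  0.05955513]
-0.015 -0.005 -0.006500000000000001 [251.4 281. ]
-0.015 -0.005 0.027500000000000004 [253.2 251.4]
-0.015 -0.005 0.0735 [254.7 225.1]
-0.015 0.005 -0.006500000000000001 [270.3 281. ]
-0.015 0.005 0.027500000000000004 [268.6 251.4]
-0.015 0.005 0.0735 [267.1 225.1]
0.015 -0.005 -0.006500000000000001 [250.9 228.3]
0.015 -0.005 0.027500000000000004 [252.8 207.3]
0.015 -0.005 0.0735 [254.5 189.1]
0.015 0.005 -0.006500000000000001 [270.8 228.3]
0.015 0.005 0.027500000000000004 [268.9 207.3]
0.015 0.005 0.0735 [267.3 189.1]
top [156.73470347 213.96681236]
```

View pics/held.png

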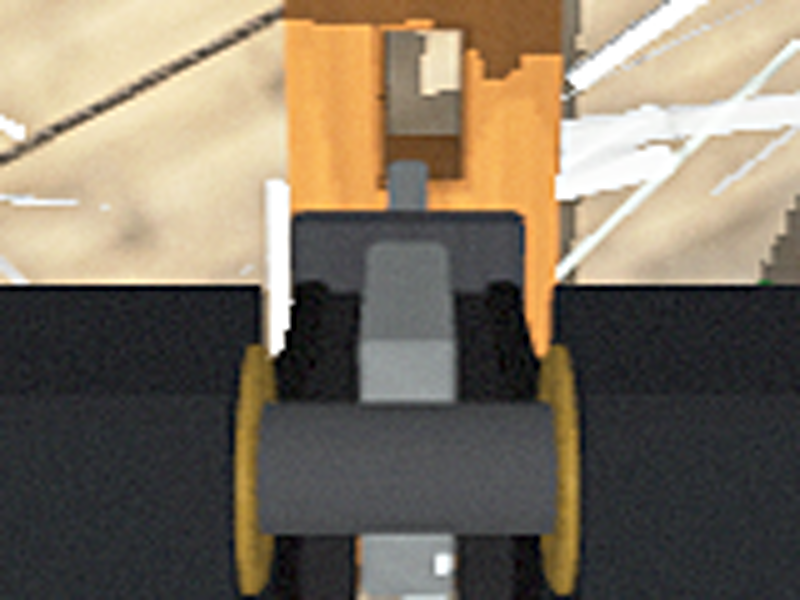

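The held leaf matches its predicted position to well under 1 mm, so the wrist calibration is good. I'll carry it over the gap.

Call:
drive_tool([
  [-5,-35,0,-0.025],
  [-5,-75,0,-0.025],
  [-5,-115,0,-0.025],
  [-5,-155,0,-0.025],
  [-5,-195,0,-0.025],
  [-5,-235,0,-0.025],
  [-5,-275,0,-0.025],
  [-5,-310,0,-0.025],
  [-5,-321,0,-0.025],
  [-5,-321,-15,-0.025],
  [-5,-321,-30,-0.025],
  [-5,-321,-30,-0.025],
])

```text
time: 6.15
tcp_pos: [0.4645, -0.1704, 0.1651]
ee_rot: [0.718, -0.696, -0.004, 0.003]
wrist_force: [-0.7, 0.0, -1.5]
grip_width: 0.0098
grasp_force: 30.0
```

Call:
drive_tool([
  [0,0,0,0],
  [0,0,0,0],
  [0,0,0,0],
])

```text
time: 6.4
tcp_pos: [0.4682, -0.1704, 0.1701]
ee_rot: [0.719, -0.695, 0.0, -0.0]
wrist_force: [0.3, 0.3, -0.3]
grip_width: 0.0094
grasp_force: 30.0
```

```bash
python3 - <<'E'
from h import *
o=get_obs();c=camera("wrist")
print(o["tcp_pos"],o["ee_rot"],o["wrist_force"],o["ft_torque"])
save(c,"fit.png",(200,130,330,225),6)
np.save("fit.npy",{"o":o,"c":c},allow_pickle=True)
E
```

```text
[ 0.46822405 -0.1703674   0.17005783] [ 7.19350793e-01 -6.94646851e-01  3.81140104e-04 -2.10450719e-04] [ 0.3483698   0.29913401 -0.26699303] [-0.02462414  0.0661907   0.02554328]
```

View pics/fit.png

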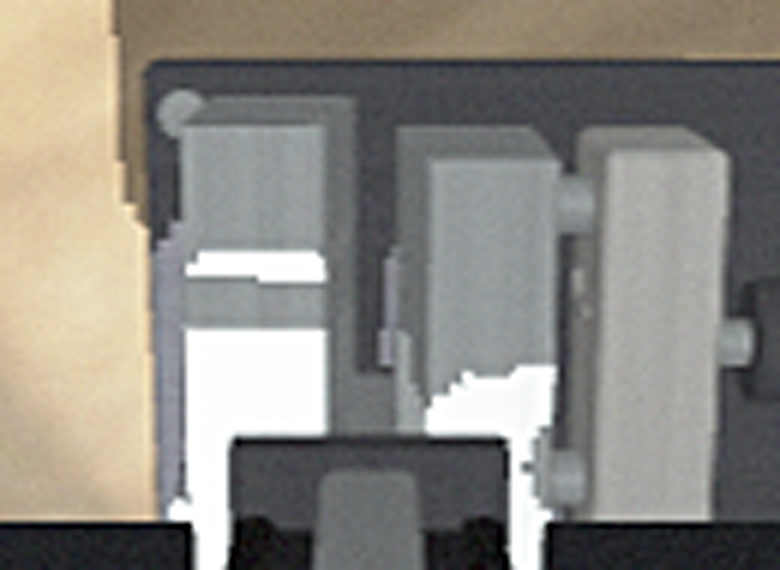

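```bash
python3 - <<'E'
from h import *
d=np.load("fit.npy",allow_pickle=True).item();c,o=d["c"],d["o"]
f=lambda u,v:(200+(u-2.5)/6,130+(v-2.5)/6)
for n,p,z in [("fixtop",(326,200),.055),("fixtop",(328,400),.055),("sprtop",(429,200),.055),("sprtop",(426,400),.055),("fix outer",(184,127),.055),("fixcorner",(322,127),.055),("fix bottom inner",(356,100),.01),("spr bottom inner",(397,130),.01),("spr corner",(430,158),.055)]:
    print(n,np.round(onz(c,*f(*p),z,o),4))
A=R.from_quat(o["ee_rot"]).as_matrix()
for y in(-.003,.003):
  q=proj(c,o["tcp_pos"]+A@[.013,y,.0747],o); print("foot",(q-[200,130])*6)
for y in(-.015,.015):
  q=proj(c,o["tcp_pos"]+A@[.017,y,.0117+.017],o); print("collar",(q-[200,130])*6)
E
```

```text
fixtop [ 0.4756 -0.1992  0.055 ]
fixtop [ 0.4744 -0.1677  0.055 ]
sprtop [ 0.46   -0.1997  0.055 ]
sprtop [ 0.4591 -0.1682  0.055 ]
fix outer [ 0.4973 -0.2095  0.055 ]
fixcorner [ 0.4766 -0.2102  0.055 ]
fix bottom inner [ 0.4718 -0.21    0.01  ]
spr bottom inner [ 0.4644 -0.205   0.01  ]
spr corner [ 0.4601 -0.2061  0.055 ]
foot [342.14117418 366.88278479]
foot [387.98206238 366.86130226]
collar [220.21069518 442.01799806]
collar [509.49797073 441.88576317]
```

Call:
drive_tool([
  [-0.8,0,-10,0],
  [-0.8,0,-20,0],
  [-0.8,0,-30,0],
  [-0.8,0,-37,0],
  [-0.8,0,-42,0],
  [-0.8,0,-46,0],
  [-0.8,0,-50,0],
  [-0.8,0,-53,0],
  [-0.8,0,-55,0],
  [-0.8,0,-55,0],
])

```text
time: 7.28
tcp_pos: [0.4668, -0.1707, 0.1143]
ee_rot: [0.719, -0.695, -0.0, 0.0]
wrist_force: [-0.2, -0.6, -0.1]
grip_width: 0.0096
grasp_force: 30.0
```

Call:
drive_tool([
  [0,0,-2,0],
  [0,0,-4,0],
  [0,0,-6,0],
  [0,0,-6,0],
  [0,0,-6,0],
])

```text
time: 7.7
tcp_pos: [0.4669, -0.1707, 0.1085]
ee_rot: [0.719, -0.695, -0.0, 0.0]
wrist_force: [0.1, -0.2, -0.6]
grip_width: 0.0096
grasp_force: 30.0
```

Call:
drive_tool([
  [0,0,-3,0],
  [0,0,-6,0],
  [0,0,-9,0],
  [0,0,-12,0],
  [0,0,-12,0],
  [0,0,-12,0],
])

```text
time: 8.2
tcp_pos: [0.4668, -0.1707, 0.0963]
ee_rot: [0.719, -0.695, -0.0, 0.0]
wrist_force: [0.8, 0.3, -0.0]
grip_width: 0.0099
grasp_force: 30.0
```

```bash
python3 - <<'E'
from h import *
c=camera("wrist")
o=dict(tcp_pos=np.array([ 0.47578553,0.15181895,0.20547594]),ee_rot=[ 0.72813416,-0.68540822,0.00210296,-0.00563923])
P=[onz(c,u-.6,v,.045,o) for u,v in[(257,165.6),(272.5,165.6),(256.5,195),(272,195)]]
print(np.round(P,4),np.mean(P,0))
E
```

```text
[[0.4835 0.134  0.045 ]
 [0.4668 0.133  0.045 ]
 [0.4822 0.1669 0.045 ]
 [0.4651 0.1658 0.045 ]] [0.47438737 0.14992277 0.045     ]
```

Call:
drive_tool([
  [0,0,15,0],
  [0,0,35,0],
  [0,0,65,0],
  [0,0,95,0],
  [0,0,100,0],
  [0,0,100,0],
])

```text
time: 8.75
tcp_pos: [0.4684, -0.1708, 0.1991]
ee_rot: [0.719, -0.695, 0.002, -0.002]
wrist_force: [-0.7, -1.1, -2.0]
grip_width: 0.0097
grasp_force: 30.0
```

Call:
drive_tool([
  [7,40,0,0.03],
  [7,80,0,0.03],
  [7,120,0,0.03],
  [7,160,0,0.03],
  [7,200,0,0.03],
  [7,240,0,0.03],
  [7,280,0,0.03],
  [7,310,0,0.03],
  [7,320.5,0,0.03],
  [7,320.5,-20,0.03],
  [7,320.5,-40,0.03],
  [7,320.5,-60,0.03],
])

```text
time: 9.75
tcp_pos: [0.473, 0.1494, 0.1347]
ee_rot: [0.729, -0.684, -0.0, 0.001]
wrist_force: [-0.0, 1.0, -2.0]
grip_width: 0.0099
grasp_force: 30.0
```

Call:
drive_tool([
  [0,0,0,0],
  [0,0,-10,0],
  [0,0,-20,0],
  [0,0,-30,0],
  [0,0,-40,0],
  [0,0,-48,0],
  [0,0,-54,0],
  [0,0,-55,0],
  [0,0,-55,0],
])

```text
time: 10.5
tcp_pos: [0.4739, 0.1496, 0.0814]
ee_rot: [0.729, -0.684, -0.0, 0.0]
wrist_force: [0.3, 0.4, -1.1]
grip_width: 0.01
grasp_force: 30.0
```

Call:
drive_tool([
  [0,0,0,0],
  [0,0,0,0],
  [0,0,0,0],
  [0,0,0,0],
  [0,0,0,0],
  [0,0,0,0],
  [0,0,20,0],
  [0,0,50,0],
  [0,0,60,0],
], gripper=0)

```text
time: 11.25
tcp_pos: [0.4756, 0.1506, 0.1449]
ee_rot: [0.73, -0.684, 0.001, -0.002]
wrist_force: [0.9, 0.2, -0.4]
grip_width: 0.0436
grasp_force: 0.0
```

Call:
drive_tool([
  [4,-40,0,0],
  [4,-74.5,0,0],
  [4,-74.5,0,0],
  [4,-74.5,-20,0],
  [4,-74.5,-40,0],
  [4,-74.5,-55,0],
  [4,-74.5,-61,0],
  [4,-74.5,-61,0],
  [4,-74.5,-61,0],
])

```text
time: 12.0
tcp_pos: [0.4783, 0.0755, 0.0808]
ee_rot: [0.73, -0.684, 0.0, -0.0]
wrist_force: [0.1, -0.1, -0.0]
grip_width: 0.0438
grasp_force: 0.0
```

Call:
drive_tool([
  [0,0,0,0],
  [0,0,0,0],
  [0,0,0,0],
  [0,0,0,0],
  [0,0,0,0],
  [0,0,0,0],
  [0,0,0,0],
  [0,0,0,0],
  [0,0,0,0],
], gripper=-1)

```text
time: 12.75
tcp_pos: [0.4781, 0.0754, 0.0808]
ee_rot: [0.729, -0.684, 0.0, -0.0]
wrist_force: [-0.6, 0.4, 1.5]
grip_width: 0.0096
grasp_force: 30.0
```

Call:
drive_tool([
  [0,0,10,0],
  [0,0,30,0],
  [0,0,60,0],
  [0,0,90,0],
  [0,-20,115,0],
  [-5,-60,115,-0.03],
  [-11,-100,115,-0.03],
  [-11,-140,115,-0.03],
  [-11,-180,115,-0.03],
  [-11,-220,115,-0.03],
  [-11,-246,115,-0.03],
  [-11,-246,100,-0.03],
])

```text
time: 13.75
tcp_pos: [0.4683, -0.1748, 0.1824]
ee_rot: [0.717, -0.697, 0.002, -0.001]
wrist_force: [1.6, -0.4, -0.5]
grip_width: 0.0097
grasp_force: 30.0
```

Call:
drive_tool([
  [0,0,-10,0],
  [0,0,-25,0],
  [0,0,-40,0],
  [0,0,-40,0],
  [0,0,-40,0],
  [0,0,-40,0],
])

```text
time: 14.25
tcp_pos: [0.4674, -0.1708, 0.1411]
ee_rot: [0.719, -0.695, 0.0, -0.0]
wrist_force: [0.8, -0.3, -0.8]
grip_width: 0.0098
grasp_force: 30.0
```

```bash
python3 - <<'E'
from h import *
o=get_obs();c=camera("wrist")
print(o["tcp_pos"],o["ee_rot"],o["wrist_force"],o["ft_torque"])
save(c,"fit2.png",(200,130,330,225),6)
np.save("fit2.npy",{"o":o,"c":c},allow_pickle=True)
A=R.from_quat(o["ee_rot"]).as_matrix()
for y in(-.015,.015):
  q=proj(c,o["tcp_pos"]+A@[.024,y,.0128+.017],o); print("collar",(q-[200,130])*6)
for y in(-.00425,.00425):
  q=proj(c,o["tcp_pos"]+A@[.013,y,.0758],o); print("foot",(q-[200,130])*6)
E
```

```text
[ 0.4673868  -0.17075349  0.14109634] [ 7.19157617e-01 -6.94846867e-01  3.70168402e-04 -1.24728739e-04] [ 0.83446425 -0.27455402 -0.75003281] [ 0.02707377  0.0886826  -0.01712286]
collar [219.56458752 374.06422217]
collar [510.06239184 373.92839308]
foot [332.74853793 364.76810427]
foot [397.37548558 364.73779547]
```

View pics/fit2.png

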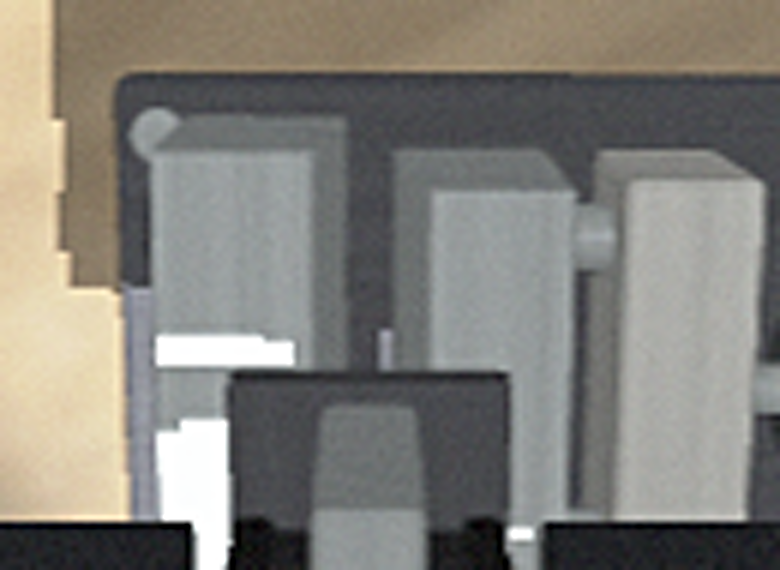

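Call:
drive_tool([
  [-0.6,0,-6,0],
  [-0.6,0,-12,0],
  [-0.6,0,-16,0],
  [-0.6,0,-18,0],
  [-0.6,0,-18,0],
  [-0.6,0,-18,0],
])

```text
time: 14.8
tcp_pos: [0.4664, -0.1707, 0.1224]
ee_rot: [0.719, -0.695, -0.0, 0.0]
wrist_force: [0.3, -0.4, 0.1]
grip_width: 0.0099
grasp_force: 30.0
```

Call:
drive_tool([
  [0,0,-1,0],
  [0,0,-2,0],
  [0,0,-3,0],
  [0,0,-4,0],
  [0,0,-4,0],
])

```text
time: 15.22
tcp_pos: [0.4665, -0.1707, 0.1185]
ee_rot: [0.719, -0.695, 0.0, -0.0]
wrist_force: [0.1, -1.1, -0.6]
grip_width: 0.0092
grasp_force: 30.0
```

Call:
drive_tool([
  [0,0,-1,0],
  [0,0,-2,0],
  [0,0,-3,0],
  [0,0,-3,0],
])

```text
time: 15.55
tcp_pos: [0.467, -0.1708, 0.1159]
ee_rot: [0.719, -0.695, 0.001, -0.0]
wrist_force: [1.1, -0.7, 1.3]
grip_width: 0.0094
grasp_force: 30.0
```

Call:
drive_tool([
  [0,0,-1,0],
  [0,0,-2,0],
  [0,0,-2,0],
])

```text
time: 15.8
tcp_pos: [0.4672, -0.1709, 0.1153]
ee_rot: [0.719, -0.695, 0.001, -0.0]
wrist_force: [-1.1, 0.4, 9.8]
grip_width: 0.0098
grasp_force: 30.0
```

Call:
drive_tool([
  [0,0,-1,0],
  [0,0,-2,0],
  [0,0,-2,0],
])

```text
time: 16.05
tcp_pos: [0.4672, -0.1711, 0.1145]
ee_rot: [0.72, -0.694, 0.001, -0.0]
wrist_force: [-3.4, 1.1, 17.7]
grip_width: 0.0096
grasp_force: 30.0
```

Call:
drive_tool([
  [0,0,-1,0],
  [0,0,-2,0],
  [0,0,-2,0],
])

```text
time: 16.3
tcp_pos: [0.4668, -0.1711, 0.1113]
ee_rot: [0.719, -0.695, 0.001, -0.0]
wrist_force: [-2.4, 0.3, 11.4]
grip_width: 0.0097
grasp_force: 30.0
```

It binds, with an 11 N drag. I'll keep pushing it down gently.

Call:
drive_tool([
  [-0.3,0,-1,0],
  [-0.3,0,-2,0],
  [-0.3,0,-3,0],
  [-0.3,0,-4,0],
  [-0.3,0,-5,0],
])

```text
time: 16.72
tcp_pos: [0.4667, -0.1712, 0.1063]
ee_rot: [0.719, -0.695, 0.001, -0.0]
wrist_force: [-1.6, -0.4, 10.4]
grip_width: 0.0096
grasp_force: 30.0
```

Call:
drive_tool([
  [0,0,-1,0],
  [0,0,-2,0],
  [0,0,-3,0],
  [0,0,-4,0],
  [0,0,-5,0],
])

```text
time: 17.13
tcp_pos: [0.4667, -0.1712, 0.1012]
ee_rot: [0.719, -0.695, 0.001, -0.0]
wrist_force: [-1.5, 0.0, 10.0]
grip_width: 0.0098
grasp_force: 30.0
```

Call:
drive_tool([
  [0,0,-1,0],
  [0,0,-2,0],
  [0,0,-3,0],
  [0,0,-4,0],
  [0,0,-5,0],
])

```text
time: 17.55
tcp_pos: [0.4667, -0.1712, 0.0962]
ee_rot: [0.719, -0.695, 0.001, -0.0]
wrist_force: [-1.2, 0.8, 10.5]
grip_width: 0.0098
grasp_force: 30.0
```

Call:
drive_tool([
  [0,0,-1,0],
  [0,0,-2,0],
  [0,0,-3,0],
  [0,0,-4,0],
])

```text
time: 17.88
tcp_pos: [0.4667, -0.1711, 0.0922]
ee_rot: [0.719, -0.695, 0.001, -0.0]
wrist_force: [-1.6, -0.2, 10.8]
grip_width: 0.0098
grasp_force: 30.0
```

Call:
drive_tool([
  [0,0,-0.5,0],
  [0,0,-1,0],
  [0,0,-1,0],
])

```text
time: 18.13
tcp_pos: [0.4667, -0.1711, 0.0911]
ee_rot: [0.719, -0.695, 0.001, -0.0]
wrist_force: [-1.4, 0.0, 11.4]
grip_width: 0.0096
grasp_force: 30.0
```

Call:
drive_tool([
  [0,0,-0.5,0],
  [0,0,-1,0],
  [0,0,-1,0],
])

```text
time: 18.38
tcp_pos: [0.4667, -0.1711, 0.0907]
ee_rot: [0.719, -0.695, 0.001, -0.0]
wrist_force: [-3.1, 0.7, 14.0]
grip_width: 0.0099
grasp_force: 30.0
```

Call:
drive_tool([
  [0,0,-0.7,0],
  [0,0,-0.7,0],
  [0,0,1,0],
])

```text
time: 18.63
tcp_pos: [0.4666, -0.1711, 0.0908]
ee_rot: [0.719, -0.695, 0.001, -0.0]
wrist_force: [2.3, -3.4, -4.8]
grip_width: 0.0097
grasp_force: 30.0
```

Call:
drive_tool([
  [0,0,0,0],
  [0,0,0,0],
  [0,0,0,0],
  [0,0,0,0],
  [0,0,0,0],
  [0,0,0,0],
  [0,0,15,0],
  [0,0,40,0],
  [0,0,80,0],
  [0,0,120,0],
  [0,0,120,0],
  [0,0,120,0],
], gripper=0)

```text
time: 19.63
tcp_pos: [0.4674, -0.1707, 0.212]
ee_rot: [0.719, -0.695, 0.002, -0.002]
wrist_force: [-0.3, 0.2, -0.7]
grip_width: 0.0435
grasp_force: 0.0
```

```bash
python3 - <<'E'
from h import *
o=get_obs();c=camera("wrist");print(o["tcp_pos"],o["wrist_force"])
A=np.array([.4669,-.171]); ey=np.array([-.034,.999]); ex=np.array([.999,.034])
for zz in(.061,.095):
  for s in(-1,1):
    print(zz,s,proj(c,[*(A+ey*-.022+ex*.005*s),zz],o).round(1), "collar -y edge",proj(c,[*(A-ey*.024+ex*.015*s),.061],o).round(1))
for n in("leaf_middle","middle_grip"):
  print(n,[(round(m["score"],2),np.round(m["extent"]).tolist()) for m in masks_of("wrist",n)])
s=camera("scene")
for n in("leaf_thin","leaf_middle","leaf_thick","cork","marker","matchbox","tape_roll"):
  print(n,[(round(m["score"],2),np.round(m["extent"]).tolist()) for m in masks_of("scene",n)])
im=np.vstack([cv2.resize(c["image"][130:300,170:330],(480,510)),]);im2=cv2.resize(s["image"][150:330,190:380],(300,284))
b=np.zeros((510,790,3),np.uint8);b[:,:480]=im;b[:284,485:785]=im2;cv2.imwrite("pics/end.png",b[:,:,::-1])
E
```

```text
[ 0.46736698 -0.17072456  0.21204475] [-0.29231053  0.20177727 -0.67624461]
0.061 -1 [267. 164.] collar -y edge [276.7 162.1]
0.061 1 [257.4 164. ] collar -y edge [247.8 162.1]
0.095 -1 [267.6 169.9] collar -y edge [276.7 162.1]
0.095 1 [256.8 169.9] collar -y edge [247.8 162.1]
leaf_middle [(0.57, [262.0, 190.0, 31.0, 53.0])]
middle_grip [(0.6, [263.0, 188.0, 25.0, 55.0])]
leaf_thin [(0.89, [294.0, 254.0, 18.0, 30.0]), (0.73, [321.0, 180.0, 20.0, 21.0]), (0.64, [248.0, 244.0, 18.0, 22.0]), (0.55, [268.0, 284.0, 15.0, 32.0])]
leaf_middle [(0.58, [322.0, 181.0, 15.0, 20.0])]
leaf_thick [(0.63, [226.0, 264.0, 32.0, 35.0])]
cork [(0.23, [329.0, 201.0, 56.0, 46.0])]
marker []
matchbox [(0.63, [171.0, 215.0, 29.0, 16.0]), (0.4, [244.0, 182.0, 29.0, 22.0])]
tape_roll [(0.7, [329.0, 200.0, 53.0, 38.0]), (0.56, [282.0, 162.0, 23.0, 9.0])]
```

```bash
python3 -c "
from workcell import *
print(job_done())"
```

```text
the job is handed in; nothing more can be done
None
```

I handed the job in: the thin leaf slid in loosely and went back to its rack pocket. The middle leaf bound (10–11 N drag, at most about 18 N) and stands fully down in the gap, and the thick leaf never left the rack. Final heights come from arm position, force and masks, as I had used all 10 picture views, and the hand-in gave no verdict.

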